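# Empty the scrap tray into the lidded bin

## Task

Empty the blue tray of worn parts into the open scrap bin. First pick the tray up by the black bar across its top, turn it round and set it down flat on the bench at the left of the bin, its spout close to the bin and pointing at it, and let go; then take it by its rear handle and tip the reel and both rollers out over the spout into the bin. Stand the empty tray back on the bench, swing the yellow lid over and press it fully shut, leaving everything else on the bench where it is.

Things in the scene. Friction and masses are not known exactly. Their poses are not given: they have to be found in the camera images.
- tray: blue tipping tray, loose, 0.10 to 0.16 kg empty. Origin: centre of its underside; x to the open spout end, y across, z up. Flat floor x -57 to +50 mm, 4 mm thick, then turned up 17 deg to the spout edge at x +66; 76 mm wide; side and rear walls 4 mm thick, 40 mm high, none at the spout. It holds the reel (rear) and two stacked rollers. At first the spout looks away from the bin
- tray_bar (a point): middle of the tray's black carrying bar: a bar along the tray's y, 14 mm thick along x, 18 mm high (58 to 76 mm over the tray's underside), 67 mm above the tray's origin; clear space of 26 mm or more over the parts below it. Axes as the tray's
- tray_handle (a point): grip point of the black rear handle, at (-85, 0, +62) mm in the tray's frame: a straight flat-sided bar along the tray's x (x -59 to -107), 14 mm wide in y, 22 mm high (51 to 73 mm over the underside), on a bracket at the rear wall. Axes as the tray's
- tray_spout (a point): middle of the spout edge, at (+66, 0, +8) mm in the tray's frame. Axes as the tray's
- reel: cream terminal reel, disc 62 mm across, 24 mm high, about 0.09 kg, in the tray; origin at the centre of its underside
- roller_1: orange feed roller, disc 37 mm across, 14 mm high, 0.06 kg, in the tray; origin at the centre of its underside
- roller_2: orange feed roller as roller_1, lying on it; origin at the centre of its underside
- scrap_bin: grey open-topped bin, fixed, left of the crimp press. Origin: centre of its underside; x away from the robot, y to the left, z up. 114 mm in x, 110 mm in y, 95 mm high, walls 5 mm. Lid hinged on the far (+x) rim; there is room for the tray on the left (+y). In its frame the press stands at y below -60 mm, up to 390 mm high, the stripper at x above +85 mm
- bin_mouth (a point): centre of the bin's open mouth, at rim height, 95 mm above its origin. Axes as the bin's
- bin_lid (a joint): angle of the yellow lid: 0 shut flat on the rim, growing as it opens upward, 1.57 upright; starts open at about 1.4 to 1.7. The hinge line is along the bin's y at (+57, 0, +95.5) mm in the bin's frame; plate 118 x 114 x 6 mm. A stiff hinge (0.15 N m): it stays wherever it is left
- bin_lid_tab (a point): grip point on the black tab at the lid's free edge, 143 mm from the hinge line and 3 mm above its plane: the tab sticks out 40 mm past the plate's edge (118 to 158 mm from the hinge), 16 mm wide along the hinge direction, 10 mm thick. Lid's frame: -x from the hinge to the tab, y along the hinge
- die_1: grey crimp die block 44 x 62 x 35 mm, bystander behind the bin; origin at the underside
- die_2: grey crimp die block 44 x 62 x 35 mm, bystander on the left front of the bench; origin at the underside
- tape_measure: yellow tape measure 34 x 70 x 56 mm, bystander on the left front; origin at the underside
- oil_bottle: white oil bottle with a red tip, 38 mm across, 120 mm high, bystander right of the press; origin at the underside
- tally_counter: white hand counter 52 x 64 x 23 mm, bystander in front of the press; origin at the underside
- marker_black: black and white marker pen 119 mm long, 17 mm high, bystander in front of the press; origin at the underside
- side_cutters: red-handled side cutters 118 mm long, 14 mm high, bystander right of the press; origin at the underside

How it is judged:
By the outcome, as a careful person would: the job done as asked, in the order asked, and still so for the second after the job is handed in, with the robot touching nothing.
It also fails if it takes over 72 s, if anything falls off the work surface, if the arm or the gripper's body presses on something with over 40 N, if the wrist force passes 120 N, or if a joint passes its speed limit or range.

## Robot

A 6-joint arm with a two-finger parallel gripper is mounted at the origin on a cart in front of the work surface, level with it; the furniture and walls round the work are solid. World frame = base frame: x ahead of the robot, y to its left, z up, the work surface at z = 0. Lengths are in m, angles in rad, forces in N, time in s.
With the tool pointing down it reaches from about 0.35 to 0.975 m from the base axis. Payload 17.4 kg.
Tool frame: the origin (TCP) lies midway between the tips of the shut fingers; the grasp point (between the pads) lies 19 mm behind it (env.grip_depth is the z of the grasp point in the tool frame, in m); z points along the fingers, y is the line along which they close (so a half turn about z gives the same grasp; the last joint's range is limited). The gripper opens to 85 mm and grips with 20 to 120 N. Pads are 22 mm wide; open, the fingers measure 114 mm over their backs; the gripper's body (76 mm by 85 mm) begins 54 mm behind the grasp point. The pads swing forward as they close: fully open they stand 13 mm farther back than shut.
Start: joints at [-1.235, 0.116, 1.442, -0, 1.584, -0.038], TCP at [0.246, -0.628, 0.231] pointing down, gripper open.
Joint ranges: [-2.83, 2.83], [-0.83, 2.19], [0.07, 2.5], [-1.14, 4.28], [0.01, 3], [-2.97, 2.97]. Speed limits (rad/s): [1.89, 1.89, 2.22, 3.14, 3.14, 3.14].

## Interface

Orientations are given as a rotation vector (axis times angle).
In Python, from workcell import env gives the robot as it stands.
- The arm moves only by the tool inch_along, called after ">>>" as name(argument=value, ...) on one line, values as JSON. Schema: {"type":"object","properties":{"increments":{"type":"array","items":{"type":"array","prefixItems":[{"type":"array","items":{"type":"number"},"minItems":3,"maxItems":3},{"type":"array","items":{"type":"number"},"minItems":3,"maxItems":3}],"minItems":2,"maxItems":2},"minItems":1,"maxItems":12},"jaw":{"type":"number"},"clamp_n":{"type":"number"},"only":{"type":"string"},"quiet":{"type":"boolean"},"lines":{"type":"string"}},"required":["increments"],"additionalProperties":false}. increments is a list of rows, 1 to 12 of them, each written [[dx, dy, dz], [rx, ry, rz]]: dx, dy, dz in shares of the most that a row can go, 1 being 62.5 mm, then a rotation vector rx, ry, rz in normalised numbers (1 is 2 rad); each row shifts and turns the commanded pose from where the row before left it, along the tool's axes as they then stand; what a row does not reach is not made up. A row lasts 1/8 s, in which the tool goes at most 0.0625 m and 0.188 rad, less where a joint would pass 70% of its speed; a pose out of reach is approached as far as the arm can. jaw is the finger opening in m, set as the call begins (left out keeps the last). The fingers move at their own pace and stop on an object; clamp_n is the grip in N (left out, the last holds). Time passes only in rows, so rows that do not move let the fingers close. The tool returns the time, the measured TCP pose, the force, the opening and the grip force at its end. only (a regular expression) keeps the lines of the reply that match it, lines (a string "A,B") keeps lines A to B, and quiet returns only ok. A shift or turn number past 1, either way, is cut back to 1. Input that does not fit is refused with a message, and nothing moves.
- env.read_state(): the state, without advancing time (a new reading comes with each control period).
- env.get_image(name): name is "scene" or "top" or "wrist"; returns a dict with "frame" (480x640x3 uint8, blue, green, red), "depth" (480x640 float32, m along the optical axis (not along the pixel's ray), 0 where there is no reading), "fov_y" (degrees; the focal length in pixels is half the picture's height over the tangent of half this angle, whatever the lens; pixels are square), "cx", "cy" (the principal point, pixels), "origin" and "orientation" of the camera in the world. Camera axes: x right, y up, looking along -z (the intrinsics and any distortion apply to the point x, -y, -z); pixel columns grow to the right and rows downward; lengths in m; the calibration is good to about 2 mm. A picture is of the moment at which its call begins.
- env.hand_in(): hands the job in; it is judged then, once.
The state is a dict: "t": time; "joint_positions": joint angles; "joint_velocities": joint speeds; "tau": joint torques, N m; "tcp_pos": TCP position; "eef_rot": TCP orientation; "contact_force": force on the tool from outside, world axes, zero at the start; "moment": the same for the moment, N m; "width": finger opening in m; "gripper_force": force on a finger pad.
Only numpy, scipy, OpenCV 4.12 (cv2) and the standard library are available. Lean on these libraries where they do the work, as an engineer would, in place of code of your own. Each camera call takes 0.05 s, during which the arm holds its last target. There are 200 camera calls.

## Working session

There is one attempt and no reset: what is moved stays moved. The work goes in short steps, Python scripts to look and compute and a tool call to move; the robot and the scene stay as the last step left them, time stands still between calls to the robot, and variables do not carry over. Pictures are saved under pics/ and viewed, at most 10 in all, crops included, and the job is handed in when it is done.

```bash
ls; mkdir -p pics
```

Create h.py:
```python
import numpy as np,cv2
from scipy.spatial.transform import Rotation as R
from workcell import env
def rot(o):
    o=np.array(o,float)
    if o.shape==(3,3): return o
    return R.from_rotvec(o).as_matrix() if o.size==3 else R.from_quat(o).as_matrix()
def cloud(im):
    d=im["depth"];h,w=d.shape
    f=h/2/np.tan(np.radians(im["fov_y"])/2)
    u,v=np.meshgrid(np.arange(w),np.arange(h))
    P=np.stack([(u-im["cx"])/f*d,-(v-im["cy"])/f*d,-d],-1)
    W=P@rot(im["orientation"]).T+np.array(im["origin"])
    W[d==0]=np.nan
    return W
def ray(im,u,v,z):
    f=im["frame"].shape[0]/2/np.tan(np.radians(im["fov_y"])/2)
    d=rot(im["orientation"])@np.array([(u-im["cx"])/f,-(v-im["cy"])/f,-1]);o=np.array(im["origin"])
    return o+d*(z-o[2])/d[2]
```

Run:
```python
from h import *
s=env.read_state();print({k:np.round(v,3) for k,v in s.items()},env.grip_depth)
a=env.get_image("scene");b=env.get_image("top")
for n,i in(("scene",a),("top",b)):
    cv2.imwrite(f"pics/{n}0.png",i["frame"]);print(n,i["fov_y"],i["cx"],i["cy"],i["origin"],i["orientation"],[k for k in i],(i["depth"]>0).mean())
np.savez("/tmp/im0.npz",a=a,b=b)
```

```text
pics
workcell.py
{'t': np.float64(0.0), 'joint_positions': array([-1.235,  0.117,  1.442, -0.   ,  1.584, -0.038]), 'joint_velocities': array([ 0.001,  0.001,  0.002, -0.   , -0.001,  0.003]), 'tau': array([-2.0000e-03, -7.3200e+01, -6.3249e+01, -0.0000e+00,  6.0000e-03,
        0.0000e+00]), 'tcp_pos': array([ 0.246, -0.628,  0.231]), 'eef_rot': array([-3.086, -0.584,  0.   ]), 'contact_force': array([ 0.179, -0.431, -0.17 ]), 'moment': array([ 0.028, -0.051,  0.048]), 'gripper_force': np.float64(0.0), 'width': np.float64(0.085)} -0.0187
scene 56.4284525061547 324.49749274323005 234.4871402026522 [-0.47070918 -0.36557954  0.64551366] [ 0.96160733 -0.5995274  -0.97189461] ['frame', 'depth', 'fov_y', 'cx', 'cy', 'origin', 'orientation'] 0.99609375
top 47.37050991498512 313.8064063043101 240.2339341027109 [0.20430952 0.11940009 1.38680455] [ 0.16112918 -0.18202896 -1.70979326] ['frame', 'depth', 'fov_y', 'cx', 'cy', 'origin', 'orientation'] 0.9960677083333334
```

View pics/scene0.png

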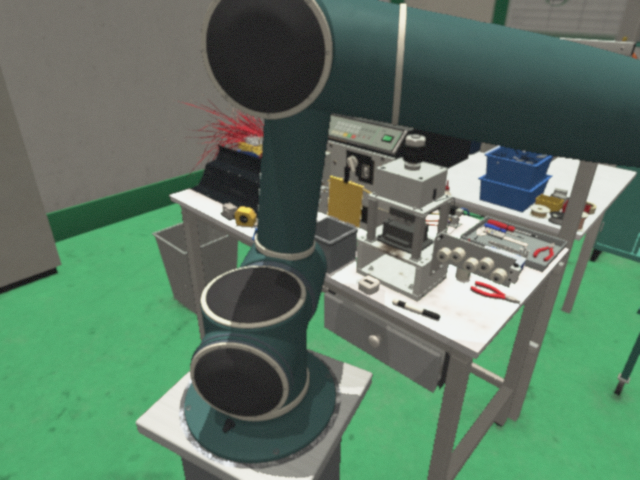

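View pics/top0.png

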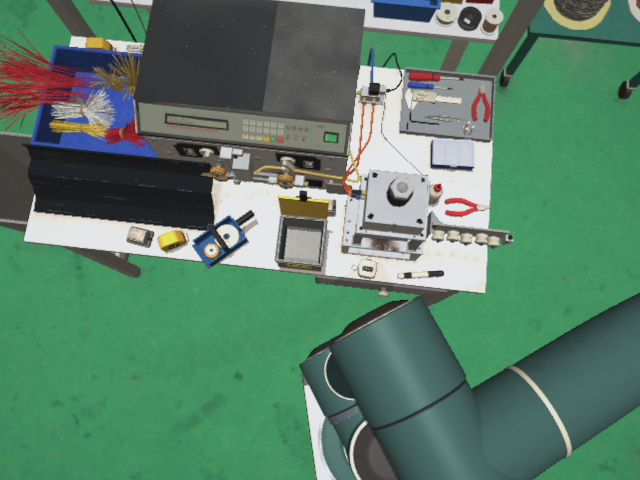

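Run:
```python
from h import *
b=np.load("/tmp/im0.npz",allow_pickle=True)["b"].item()
W=cloud(b);hsv=cv2.cvtColor(b["frame"],cv2.COLOR_BGR2HSV)
roi=np.zeros(W.shape[:2],bool);roi[205:275,120:340]=1
def show(n,m):
    p=W[m];print(n,m.sum(),np.round(np.nanmin(p,0),3),np.round(np.nanmax(p,0),3),np.round(np.nanmedian(p,0),3))
H,S,V=[hsv[...,i].astype(int) for i in range(3)]
show("blue",roi&(H>100)&(H<125)&(S>120))
show("yellow lid",(np.arange(640)[None]>275)&(np.arange(640)[None]<335)&(np.arange(480)[:,None]>185)&(np.arange(480)[:,None]<222)&(H>18)&(H<32)&(S>120))
for n,(u0,u1,v0,v1) in dict(bin=(270,335,215,275),tape=(157,189,225,255),die2=(125,155,225,250),rack=(30,215,150,225),tray=(190,260,205,270)).items():
    m=np.zeros_like(roi);m[v0:v1,u0:u1]=1
    show(n,m&(W[...,2]>.012))
for p in [(245,213),(250,245),(150,255),(264,190),(210,215),(190,225),(262,265),(28,240),(268,255)]: print(p,np.round(W[p[1],p[0]],3))
im=b["frame"][180:280,120:340];cv2.imwrite("pics/crop.png",cv2.resize(im,None,fx=3.6,fy=3.6,interpolation=cv2.INTER_CUBIC))
```

```text
blue 702 [ 0.472  0.251 -0.004] [0.589 0.389 0.08 ] [0.534 0.339 0.016]
yellow lid 843 [0.53  0.035 0.007] [0.611 0.15  0.235] [0.549 0.096 0.17 ]
bin 1261 [0.417 0.045 0.012] [0.558 0.183 0.129] [0.515 0.114 0.09 ]
tape 407 [0.528 0.401 0.013] [0.571 0.471 0.062] [0.546 0.436 0.049]
die2 265 [0.553 0.492 0.012] [0.607 0.55  0.041] [0.575 0.523 0.033]
rack 11113 [0.564 0.276 0.012] [0.806 0.784 0.253] [0.704 0.514 0.091]
tray 1673 [0.473 0.221 0.012] [0.631 0.391 0.082] [0.553 0.321 0.031]
(245, 213) [0.601 0.247 0.003]
(250, 245) [ 0.516  0.245 -0.001]
(150, 255) [ 0.527  0.503 -0.001]
(264, 190) [ 0.658  0.19  -0.002]
(210, 215) [0.603 0.335 0.024]
(190, 225) [0.588 0.391 0.01 ]
(262, 265) [ 0.46   0.221 -0.005]
(28, 240) [ 0.613  0.814 -0.001]
(268, 255) [0.482 0.202 0.   ]
```

View pics/crop.png

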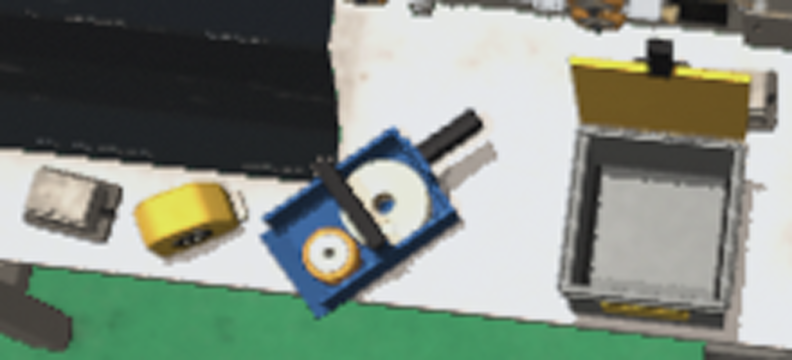

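Add to h.py:
```python
def cur():
    s=env.read_state();return np.array(s["tcp_pos"]),rot(s["eef_rot"]),s
def down(ax):  # tool z down with tool y along heading ax (rad, world)
    y=np.array([np.cos(ax),np.sin(ax),0]);z=np.array([0,0,-1.]);return np.stack([np.cross(y,z),y,z],1)
def rows(p0,R0,p1,R1,n=None):
    "n identical tool-frame rows from pose 0 to pose 1"
    r=R.from_matrix(R0.T@R1).as_rotvec();d=R0.T@(p1-p0)
    if n is None:
        n=int(max(np.ceil(np.linalg.norm(d)/.058),np.ceil(np.linalg.norm(r)/.18),1))
    S=sum(R.from_rotvec(r*k/n).as_matrix() for k in range(n))
    print(n,"x",*np.round(np.r_[np.linalg.solve(S,d),r/n],4))
```

Run:
```python
from h import *
b=np.load("/tmp/im0.npz",allow_pickle=True)["b"].item();W=cloud(b)
def c(u,v,z): return np.round(ray(b,120+u/3.6,180+v/3.6,z),3)
print("bar",c(322,165,.076),c(382,245,.076),"handle",c(425,155,.073),c(475,120,.073))
print("bin rim FL FR BL BR",c(560,300,.095),c(728,315,.095),c(575,130,.095),c(745,140,.095))
print("bench front",c(20,262,0),c(560,340,0), c(420,300,0))
for v in range(150,225,12): print(v,[tuple(np.round(W[v,u],2)) for u in (100,160,205,212)])
p,Rm,s=cur()
print("tool",np.round(Rm,3).tolist())
w1=[np.array(x) for x in ((.36,-.22,.36),(.40,.18,.36),(.50,.30,.36))]
t=np.arctan2(.8,-.6) # placeholder
q=np.array([c(322,165,.076),c(382,245,.076)]);d=q[0]-q[1];h=np.arctan2(d[1],d[0]);print("bar heading",h)
rows(p,Rm,w1[0],Rm);rows(w1[0],Rm,w1[1],Rm)
for k in (-np.pi/2,np.pi/2): rows(w1[1],Rm,w1[2],down(h+k))
```

```text
bar [0.561 0.331 0.076] [0.499 0.296 0.076] handle [0.558 0.26  0.073] [0.578 0.223 0.073]
bin rim FL FR BL BR [0.44  0.181 0.095] [0.414 0.072 0.095] [0.555 0.155 0.095] [0.531 0.042 0.095]
bench front [0.542 0.565 0.   ] [0.429 0.189 0.   ] [0.472 0.284 0.   ]
150 [(np.float64(0.79), np.float64(0.57), np.float64(0.11)), (np.float64(0.72), np.float64(0.41), np.float64(0.2)), (np.float64(0.69), np.float64(0.29), np.float64(0.25)), (np.float64(0.69), np.float64(0.28), np.float64(0.25))]
162 [(np.float64(0.75), np.float64(0.58), np.float64(0.11)), (np.float64(0.72), np.float64(0.42), np.float64(0.13)), (np.float64(0.7), np.float64(0.31), np.float64(0.16)), (np.float64(0.69), np.float64(0.3), np.float64(0.16))]
174 [(np.float64(0.73), np.float64(0.58), np.float64(0.1)), (np.float64(0.7), np.float64(0.43), np.float64(0.1)), (np.float64(0.68), np.float64(0.32), np.float64(0.11)), (np.float64(0.67), np.float64(0.3), np.float64(0.14))]
186 [(np.float64(0.71), np.float64(0.59), np.float64(0.07)), (np.float64(0.68), np.float64(0.44), np.float64(0.09)), (np.float64(0.66), np.float64(0.33), np.
[... 324 characters left out ...]
 np.float64(0.62), np.float64(0.0)), (np.float64(0.64), np.float64(0.46), np.float64(0.02)), (np.float64(0.62), np.float64(0.34), np.float64(0.04)), (np.float64(0.61), np.float64(0.33), np.float64(0.04))]
222 [(np.float64(0.63), np.float64(0.63), np.float64(0.0)), (np.float64(0.61), np.float64(0.47), np.float64(0.01)), (np.float64(0.59), np.float64(0.35), np.float64(0.01)), (np.float64(0.59), np.float64(0.33), np.float64(0.01))]
tool [[0.931, 0.365, -0.0], [0.365, -0.931, 0.001], [0.0, -0.001, -1.0]]
bar heading 0.5139196809985338
8 x 0.0319 -0.0423 -0.0161 0.0 0.0 0.0
7 x 0.0262 -0.0511 0.0001 0.0 0.0 0.0
3 x 0.0468 -0.0229 0.0 -0.0003 -0.0 -0.0467
17 x -0.0047 -0.013 0.0 -0.0 0.0001 0.1766
```

The manual's scale: shifts go in shares of 62.5 mm and turns go in shares of 2 rad. Converting my numbers, -0.0423 m is -0.6768, 0.032 m is 0.512.

>>> inch_along(increments=[[[0.512,-0.6768,-0.2576],[0,0,0]],[[0.512,-0.6768,-0.2576],[0,0,0]],[[0.512,-0.6768,-0.2576],[0,0,0]],[[0.512,-0.6768,-0.2576],[0,0,0]],[[0.512,-0.6768,-0.2576],[0,0,0]],[[0.512,-0.6768,-0.2576],[0,0,0]],[[0.512,-0.6768,-0.2576],[0,0,0]],[[0.512,-0.6768,-0.2576],[0,0,0]]], jaw=0.085)

```text
t: 1.1
tcp_pos: [0.3612, -0.2182, 0.3605]
eef_rot: [-3.087, -0.583, -0.0]
contact_force: [0.3, -0.2, 0.7]
width: 0.0852
gripper_force: 0.0
```

>>> inch_along(increments=[[[0.4192,-0.8176,0],[0,0,0]],[[0.4192,-0.8176,0],[0,0,0]],[[0.4192,-0.8176,0],[0,0,0]],[[0.4192,-0.8176,0],[0,0,0]],[[0.4192,-0.8176,0],[0,0,0]],[[0.4192,-0.8176,0],[0,0,0]],[[0.4192,-0.8176,0],[0,0,0]],[[0.7488,-0.3664,0],[0,0,-0.0234]],[[0.7488,-0.3664,0],[0,0,-0.0234]],[[0.7488,-0.3664,0],[0,0,-0.0234]],[[0,0,0],[0,0,0]]])

```text
t: 2.48
tcp_pos: [0.5026, 0.3021, 0.3574]
eef_rot: [3.037, 0.802, -0.006]
contact_force: [-0.4, -1.0, 0.6]
width: 0.0851
gripper_force: 0.0
```

Run:
```python
from h import *
p,Rm,s=cur();print(np.round(p,3),np.round(Rm,2).tolist(),np.round(s["joint_positions"],2))
a=env.get_image("wrist");b=env.get_image("top");c=env.get_image("scene")
np.savez("/tmp/im1.npz",a=a,b=b,c=c);print(a["origin"],rot(a["orientation"]).round(2).tolist(),a["fov_y"])
cv2.imwrite("pics/w1.png",a["frame"])
```

```text
[0.503 0.302 0.357] [[0.87, 0.49, -0.0], [0.49, -0.87, -0.0], [-0.0, -0.0, -1.0]] [ 0.5  -0.08  1.44  0.    1.79  1.55]
[0.57136249 0.34116936 0.49946474] [[0.49, 0.83, 0.27], [-0.87, 0.47, 0.15], [-0.0, -0.31, 0.95]] 65.3072493012561
```

View pics/w1.png

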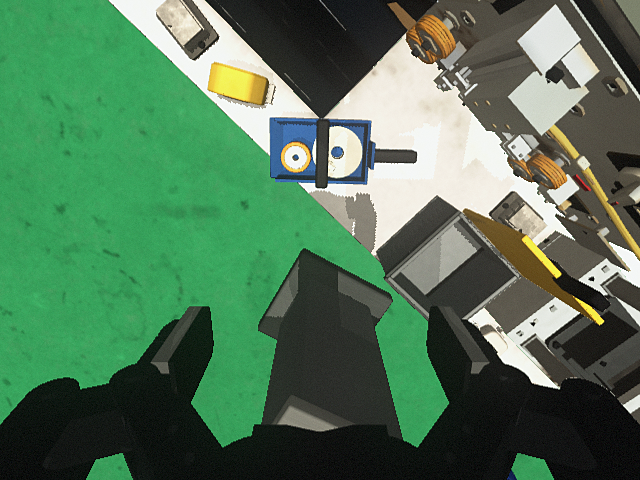

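Add to h.py:
```python
def axis(im,m,zlo,zhi):
    "dark/masked points within height band: mean and principal heading, extents"
    W=cloud(im);q=W[m&(W[...,2]>zlo)&(W[...,2]<zhi)]
    c,e,box=None,None,cv2.minAreaRect((q[:,:2]*1000).astype(np.float32))
    return len(q),np.round(box,1) if 0 else [np.round(np.array(b),1).tolist() for b in box],np.round(np.median(q[:,2]),4)
def box(im,u0,u1,v0,v1):
    m=np.zeros(im["frame"].shape[:2],bool);m[v0:v1,u0:u1]=1;return m
def hsv(im): return [x.astype(int) for x in cv2.split(cv2.cvtColor(im["frame"],cv2.COLOR_BGR2HSV))]
```

Run:
```python
from h import *
D=np.load("/tmp/im1.npz",allow_pickle=True);a,b,c=[D[k].item() for k in "abc"]
H,S,V=hsv(a);W=cloud(a);print("grey thing",W[310,320],W[265,310],"tray",W[150,290])
dark=(V<60)
print("bar",axis(a,dark&box(a,314,330,118,190),.06,.09))
print("handle",axis(a,dark&box(a,372,420,145,168),.06,.09))
print("trayblue",axis(a,(H>100)&(H<125)&(S>120)&box(a,265,380,110,190),.03,.055))
print("rim",axis(a,box(a,375,530,190,330)&(S<80),.085,.1))
print("reel",axis(a,box(a,328,362,125,185)&(S<90)&(V>120),.02,.05),"roller",axis(a,box(a,278,312,138,176)&(S>120)&(H<25),.02,.05))
# two-view triangulation of bar ends midpoint & handle end: wrist pixel vs top pixel
H2,S2,V2=hsv(b)
def pix(im,m):
    ys,xs=np.nonzero(m);return xs.mean(),ys.mean(),len(xs)
def line(im,u,v):
    p0=ray(im,u,v,0);o=np.array(im["origin"]);d=p0-o;return o,d/np.linalg.norm(d)
def tri(o1,d1,o2,d2):
    A=np.eye(3)*2-np.outer(d1,d1)-np.outer(d2,d2);bb=o1-d1*(d1@o1)+o2-d2*(d2@o2);return np.linalg.solve(A,bb)
hw=pix(a,dark&box(a,374,420,147,165));print("wrist handle px",hw)
bw=pix(a,dark&box(a,314,330,118,190));print(bw)
for i,n in ((0,"bar"),(1,"handle")):
    roi=[box(b,204,232,222,252),box(b,236,256,208,226)][i]
    t=pix(b,(V2<70)&(S2<120)&roi);w=[bw,hw][i];print(n,t,np.round(tri(*line(a,*w[:2]),*line(b,*t[:2])),4))
```

```text
grey thing [ 0.11182961  0.07937239 -0.44801815] [ 0.14381217  0.13535933 -0.64820499] tray [0.51692777 0.35236732 0.02725523]
bar (313, [[536.0, 318.4], [74.5, 13.9], 27.9], np.float64(0.075))
handle (104, [[574.3, 245.5], [13.9, 46.7], 28.4], np.float64(0.0713))
trayblue (557, [[535.4, 318.3], [75.5, 113.2], 28.2], np.float64(0.0396))
rim (2746, [[484.8, 94.4], [161.9, 122.0], 73.6], np.float64(0.0933))
reel (1304, [[545.5, 291.1], [67.6, 41.0], 29.8], np.float64(0.0277)) roller (288, [[513.2, 342.6], [35.7, 36.0], 28.7], np.float64(0.0281))
wrist handle px (np.float64(395.5769230769231), np.float64(155.67307692307693), 104)
(np.float64(322.29411764705884), np.float64(150.8421052631579), 323)
bar (np.float64(210.42857142857142), np.float64(227.40816326530611), 98) [0.5433 0.3216 0.1238]
handle (np.float64(241.22727272727272), np.float64(221.86363636363637), 22) [0.5691 0.2485 0.0632]
```

Run:
```python
from h import *
D=np.load("/tmp/im1.npz",allow_pickle=True);a,b,c=[D[k].item() for k in "abc"]
b0=np.load("/tmp/im0.npz",allow_pickle=True)["b"].item()
H,S,V=hsv(b0)
print("rim top",axis(b0,box(b0,274,330,212,275)&(S<70),.088,.1))
print("yellow",axis(b0,(H>15)&(H<35)&(S>100)&box(b0,272,335,185,222),.09,.26))
W=cloud(b0);
for v in (196,202,208,213): print([np.round(W[v,u],3).tolist() for u in (285,303,322)])
H,S,V=hsv(a)
W=cloud(a);m=box(a,375,560,190,340)&(W[...,2]>.088)&(W[...,2]<.1)&(S<70)&(W[...,1]>.03)&(W[...,0]<.57)
o=np.where(m[...,None],a["frame"],a["frame"]//4)[180:340,360:580];cv2.imwrite("/tmp/o.png",o)
q=W[m];print(len(q));R2=np.array([[np.cos(.222),np.sin(.222)],[-np.sin(.222),np.cos(.222)]])
e=(q[:,:2]-[.485,.1125])@np.array([[np.cos(-.222),-np.sin(-.222)],[np.sin(-.222),np.cos(-.222)]])
print(np.percentile(e,[0,1,3,50,97,99,100],axis=0).round(3))
p,Rm,s=cur()
t1=np.array([.536,.3184,.14]);t2=np.array([.536,.3184,.048]);Rd=down(np.radians(-62.1))
rows(p,Rm,t1,Rd);rows(t1,Rd,t2,Rd)
```

```text
rim top (587, [[488.4, 113.5], [117.2, 120.2], 75.4], np.float64(0.0939))
yellow (864, [[581.5, 93.1], [121.3, 76.1], 75.5], np.float64(0.169))
[[0.567, 0.134, 0.212], [0.551, 0.095, 0.245], [0.62, 0.04, -0.003]]
[[0.561, 0.136, 0.186], [0.551, 0.096, 0.2], [0.542, 0.054, 0.212]]
[[0.559, 0.139, 0.146], [0.549, 0.097, 0.159], [0.538, 0.054, 0.174]]
[[0.556, 0.141, 0.112], [0.545, 0.099, 0.128], [0.536, 0.054, 0.137]]
2262
[[-0.055 -0.058]
 [-0.054 -0.056]
 [-0.053 -0.054]
 [ 0.014  0.029]
 [ 0.062  0.062]
 [ 0.063  0.063]
 [ 0.07   0.064]]
4 x 0.0099 0.0001 0.055 0.0 0.0001 0.0067
2 x 0.0 0.0 0.046 0.0 0.0 0.0
```

To row units: 0.055 m is 0.88, 0.03 m is 0.48, 0.0067 rad is 0.0034.

>>> inch_along(increments=[[[0.1584,0,0.88],[0,0,0.0034]],[[0.1584,0,0.88],[0,0,0.0034]],[[0.1584,0,0.88],[0,0,0.0034]],[[0.1584,0,0.88],[0,0,0.0034]],[[0,0,0.736],[0,0,0]],[[0,0,0.48],[0,0,0]],[[0,0,0.256],[0,0,0]],[[0,0,0],[0,0,0]],[[0,0,0],[0,0,0]]], jaw=0.05)

```text
t: 3.75
tcp_pos: [0.5367, 0.3194, 0.05]
eef_rot: [-3.048, -0.757, -0.004]
contact_force: [0.5, -0.6, 0.7]
width: 0.0499
gripper_force: 0.0
```

Run:
```python
from h import *
p,Rm,s=cur();print(np.round(p,4),np.round(np.degrees(np.arctan2(Rm[1,1],Rm[0,1])),2),Rm[2].round(3))
t=np.array([.536,.3184,.048]);print("fix",(Rm.T@(t-p)).round(4))
```

```text
[0.5367 0.3194 0.05  ] -62.1 [ 0.002 -0.    -1.   ]
fix [-0.0011  0.0005  0.002 ]
```

To row units: -0.025 m is -0.4, -0.02 m is -0.32.

>>> inch_along(increments=[[[-0.016,0.008,0.032],[0,0,0]],[[0,0,0],[0,0,0]],[[0,0,0],[0,0,0]],[[0,0,0],[0,0,0]],[[0,0,0],[0,0,0]],[[0,0,-0.16],[0,0,0]],[[0,0,-0.32],[0,0,0]],[[0,0,-0.4],[0,0,0]],[[0,0,-0.4],[0,0,0]],[[0,0,-0.32],[0,0,0]],[[0,0,-0.16],[0,0,0]]], jaw=0, clamp_n=70)

```text
t: 5.12
tcp_pos: [0.5357, 0.3184, 0.1579]
eef_rot: [-3.048, -0.758, -0.003]
contact_force: [-0.2, -0.1, -2.9]
width: 0.0129
gripper_force: 68.3
```

Run:
```python
from h import *
p,Rm,s=cur()
c=np.array([.487,.114]);v=np.array([.25,.968])
goal=c+.130*v
# grasp offset: bar centre under tool
Rg=down(np.radians(-62.1)+np.radians(-104.5-117.8+360))
t1=np.r_[goal+.03*v,.16];print(goal,Rg.round(2).tolist())
rows(p,Rm,t1,Rg)
a=env.get_image("wrist");cv2.imwrite("pics/w2.png",a["frame"][:,100:540])
```

```text
[0.5195  0.23984] [[-0.97, 0.25, 0.0], [0.25, 0.97, 0.0], [0.0, 0.0, -1.0]]
14 x -0.0045 -0.0009 -0.0002 0.0001 -0.0001 -0.1716
```

View pics/w2.png

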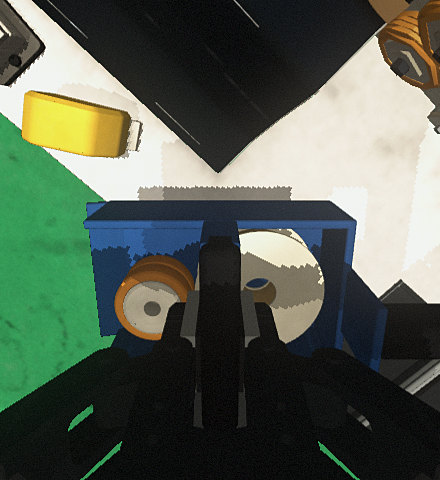

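To row units: -0.005 m is -0.08, -0.0045 m is -0.072, -0.17 rad is -0.085.

>>> inch_along(increments=[[[0,0,-0.08],[0,0,-0.03]],[[-0.08,-0.016,0],[0,0,-0.06]],[[-0.072,-0.0144,0],[0,0,-0.085]],[[-0.072,-0.0144,0],[0,0,-0.085]],[[-0.072,-0.0144,0],[0,0,-0.085]],[[-0.072,-0.0144,0],[0,0,-0.085]],[[-0.072,-0.0144,0],[0,0,-0.085]],[[-0.072,-0.0144,0],[0,0,-0.085]],[[-0.072,-0.0144,0],[0,0,-0.085]],[[-0.072,-0.0144,0],[0,0,-0.085]],[[-0.072,-0.0144,0],[0,0,-0.085]],[[-0.072,-0.0144,0],[0,0,-0.085]]])

```text
t: 6.68
tcp_pos: [0.517, 0.2779, 0.1603]
eef_rot: [-1.178, -2.911, 0.001]
contact_force: [-0.1, -0.2, -3.8]
width: 0.0131
gripper_force: 68.3
```

>>> inch_along(increments=[[[-0.072,-0.0144,0],[0,0,-0.085]],[[-0.072,-0.0144,0],[0,0,-0.085]],[[0,0,0],[0,0,-0.06]],[[0,0,0],[0,0,-0.03]],[[0,0,0],[0,0,0]]])

```text
t: 7.3
tcp_pos: [0.5228, 0.2709, 0.1604]
eef_rot: [-0.399, -3.115, 0.001]
contact_force: [-0.1, 1.1, -3.8]
width: 0.0132
gripper_force: 68.3
```

Run:
```python
from h import *
p,Rm,s=cur();a=env.get_image("wrist");b=env.get_image("top")
np.savez("/tmp/im2.npz",a=a,b=b)
c=np.array([.487,.114]);v=np.array([.25,.968])
Rg=down(np.radians(75.5));t=np.r_[c+.130*v,.10]
print(p.round(4),Rm.round(3).tolist(),s["joint_positions"].round(2));rows(p,Rm,t,Rg)
cv2.imwrite("pics/w3.png",a["frame"])
```

```text
[0.5228 0.2709 0.1604] [[-0.968, 0.252, -0.001], [0.252, 0.968, -0.0], [0.001, -0.001, -1.0]] [ 0.43 -0.04  1.72  0.    1.47 -0.88]
2 x -0.0023 -0.0155 0.0302 -0.0003 -0.0004 -0.0009
```

View pics/w3.png

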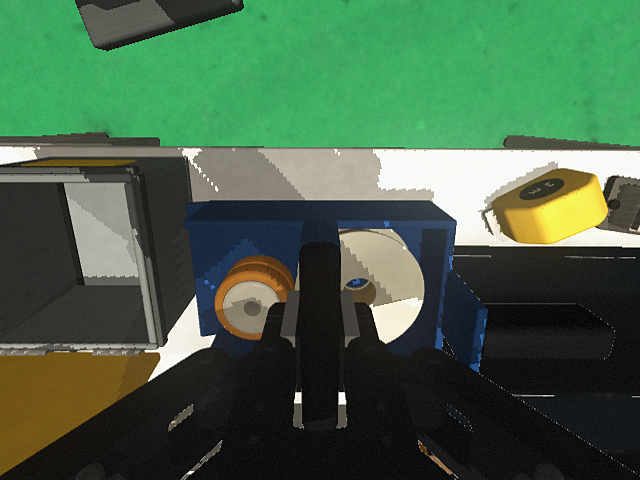

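Run:
```python
from h import *
D=np.load("/tmp/im2.npz",allow_pickle=True);a,b=[D[k].item() for k in "ab"]
W=cloud(a);H,S,V=hsv(a)
m=box(a,0,200,150,352)&(W[...,2]>.088)&(W[...,2]<.1)&(S<80)
q=W[m];print(len(q))
c=np.array([.487,.114])
for deg in (-13.5,-14.5,-15.5):
    t=np.radians(deg);e=(q[:,:2]-c)@np.array([[np.cos(t),-np.sin(t)],[np.sin(t),np.cos(t)]])
    r=[]
    for lo in np.arange(-.05,.05,.02):
        k=e[(e[:,0]>lo)&(e[:,0]<lo+.02)][:,1];r.append(np.percentile(k,98).round(4) if len(k)>5 else None)
    print(deg,"left edge by x",r,np.percentile(e,[1,99],axis=0).round(3).tolist())
blue=(H>100)&(H<125)&(S>120)
print("tray rim",axis(a,blue&box(a,180,500,190,370),.145,.16)); h=W[blue&box(a,180,450,195,230)][:,2];print(np.nanpercentile(h,[5,50,95]))
q=W[blue&box(a,185,450,198,212)];q=q[q[:,2]>.14];print("rim line heading",np.degrees(np.arctan2(*np.polyfit(q[:,1],q[:,0],1)[[0]],1)),len(q), "expect",14.5)
# tray spout pt: min along v
Hb,Sb,Vb=hsv(b);Wb=cloud(b)
m=box(b,274,330,212,275)&(Sb<70)&(Wb[...,2]>.088)&(Wb[...,2]<.1);print("top rim",axis(b,m,.08,.1))
```

```text
7174
-13.5 left edge by x [np.float64(0.0604), np.float64(0.06), np.float64(0.0597), np.float64(0.0592), np.float64(0.0589)] [[-0.057, -0.044], [0.06, 0.06]]
-14.5 left edge by x [np.float64(0.0597), np.float64(0.0596), np.float64(0.0596), np.float64(0.0596), np.float64(0.0595)] [[-0.057, -0.043], [0.06, 0.06]]
-15.5 left edge by x [np.float64(0.059), np.float64(0.0593), np.float64(0.0596), np.float64(0.0599), np.float64(0.0602)] [[-0.057, -0.042], [0.06, 0.06]]
tray rim (2576, [[519.8, 271.4], [114.7, 71.3], 74.2], np.float64(0.1532))
[0.11785659 0.15262397 0.15428523]Traceback (most recent call last):
  File "<stdin>", line 15, in <module>
    raise TypeError("expected non-empty vector for x")
TypeError: expected non-empty vector for x
```

Run:
```python
from h import *
p,Rm,s=cur();rows(p,Rm,np.array([.5208,.2447,.0524]),Rm,6)
```

```text
6 x -0.0008 -0.0043 0.0181 0.0 0.0 0.0
```

To row units: 0.025 m is 0.4, 0.02 m is 0.32.

>>> inch_along(increments=[[[-0.016,-0.0688,0.144],[0,0,0]],[[-0.016,-0.0688,0.32],[0,0,0]],[[-0.016,-0.0688,0.4],[0,0,0]],[[-0.016,-0.0688,0.4],[0,0,0]],[[-0.016,-0.0688,0.288],[0,0,0]],[[0,-0.0688,0.176],[0,0,0]],[[0,0,0.048],[0,0,0]],[[0,0,0.032],[0,0,0]],[[0,0,0],[0,0,0]]])

```text
t: 8.52
tcp_pos: [0.5217, 0.2451, 0.0487]
eef_rot: [0.398, 3.115, 0.001]
contact_force: [-0.4, -0.0, -3.5]
width: 0.013
gripper_force: 68.3
```

To row units: 0.001 m is 0.016.

>>> inch_along(increments=[[[0,0,0.016],[0,0,0]],[[0,0,0.016],[0,0,0]],[[0,0,0],[0,0,0]]])

```text
t: 8.9
tcp_pos: [0.5216, 0.245, 0.0468]
eef_rot: [0.399, 3.116, 0.001]
contact_force: [-1.9, 0.0, 4.2]
width: 0.0131
gripper_force: 69.3
```

To row units: -0.055 m is -0.88, -0.05 m is -0.8.

>>> inch_along(increments=[[[0,0,0],[0,0,0]],[[0,0,0],[0,0,0]],[[0,0,-0.24],[0,0,0]],[[0,0,-0.48],[0,0,0]],[[0,0,-0.8],[0,0,0]],[[0,0.24,-0.88],[0,0,0]],[[0,0.48,-0.88],[0,0,0]],[[0,0,0],[0,0,0]]], jaw=0.04)

```text
t: 9.9
tcp_pos: [0.5338, 0.2901, 0.257]
eef_rot: [0.396, 3.11, 0.007]
contact_force: [0.3, -0.7, -0.6]
width: 0.0402
gripper_force: 0.0
```

Run:
```python
from h import *
p,Rm,s=cur();a=env.get_image("wrist");b=env.get_image("top")
np.savez("/tmp/im3.npz",a=a,b=b);print(p.round(4))
cv2.imwrite("pics/w4.png",a["frame"])
```

```text
[0.5338 0.2901 0.257 ]
```

View pics/w4.png

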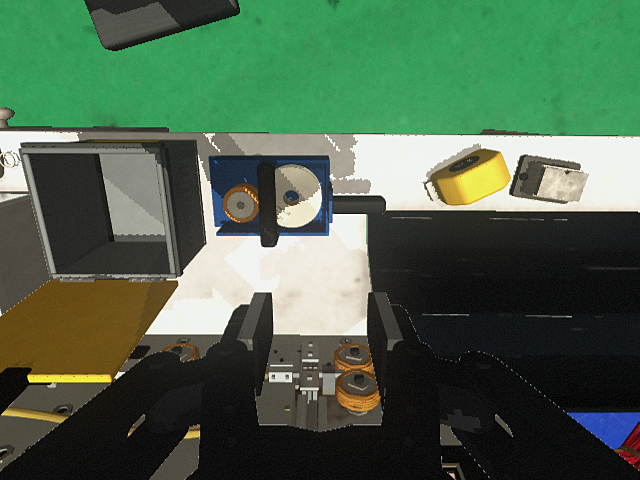

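Add to h.py:
```python
u_=np.array([np.cos(np.radians(14.5)),-np.sin(np.radians(14.5)),0]);v_=np.array([-u_[1],u_[0],0])
def tilt(al): return down(np.radians(-14.5))@R.from_rotvec([0,al,0]).as_matrix()
```

Run:
```python
from h import *
D=np.load("/tmp/im3.npz",allow_pickle=True);a,b=[D[k].item() for k in "ab"]
H,S,V=hsv(a);W=cloud(a)
print("handle",axis(a,(V<70)&box(a,332,390,190,216),.06,.085))
print("bar",axis(a,(V<70)&box(a,256,280,158,250),.06,.085))
print("rim",axis(a,(H>100)&(H<125)&(S>120)&box(a,205,332,150,240),.032,.055))
q=W[box(a,160,205,150,275)&(W[...,2]>.085)&(W[...,2]<.1)&(S<80)];c=np.array([.487,.114,0])
e=(q-c)@np.stack([u_,v_],1);print("bin left edge",np.percentile(e[:,1],98))
q=W[(H>100)&(H<125)&(S>120)&box(a,205,332,150,240)];e=(q-c)@np.stack([u_,v_],1);print("spout y min, tray y max, x",np.percentile(e,[1,99],axis=0))
```

```text
handle (793, [[538.9, 325.9], [48.5, 20.6], 73.8], np.float64(0.0721))
bar (1440, [[520.8, 245.1], [14.4, 75.0], 75.5], np.float64(0.0753))
rim (712, [[521.4, 244.7], [113.5, 75.9], 75.4], np.float64(0.0396))
bin left edge 0.0595264736216458
spout y min, tray y max, x [[nan nan]
 [nan nan]]
```

Run:
```python
from h import *
p,Rm,s=cur();G=np.array([.542,.327,.062]);Rt=tilt(-.6)
T=G+.0187*Rt[:,2];P=T-.09*Rt[:,2]
print(T.round(4),P.round(4),Rt.round(3).tolist())
rows(p,Rm,P,Rt);rows(P,Rt,T,Rt)
```

```text
[0.5394 0.3168 0.0466] [0.5521 0.366  0.1208] [[0.207, 0.968, -0.141], [0.799, -0.25, -0.547], [-0.565, 0.0, -0.825]]
10 x 0.009 0.0089 0.0106 0.0471 -0.047 0.1518
2 x 0.0 -0.0 0.045 0.0 0.0 0.0
```

To row units: 0.0106 m is 0.1696, 0.009 m is 0.144, 0.1518 rad is 0.0759.

>>> inch_along(increments=[[[0.144,0.1424,0.1696],[0.0236,-0.0235,0.0759]],[[0.144,0.1424,0.1696],[0.0236,-0.0235,0.0759]],[[0.144,0.1424,0.1696],[0.0236,-0.0235,0.0759]],[[0.144,0.1424,0.1696],[0.0236,-0.0235,0.0759]],[[0.144,0.1424,0.1696],[0.0236,-0.0235,0.0759]],[[0.144,0.1424,0.1696],[0.0236,-0.0235,0.0759]],[[0.144,0.1424,0.1696],[0.0236,-0.0235,0.0759]],[[0.144,0.1424,0.1696],[0.0236,-0.0235,0.0759]],[[0.144,0.1424,0.1696],[0.0236,-0.0235,0.0759]],[[0.144,0.1424,0.1696],[0.0236,-0.0235,0.0759]],[[0,0,0],[0,0,0]]], jaw=0.045)

```text
t: 11.38
tcp_pos: [0.5517, 0.3652, 0.117]
eef_rot: [2.132, 1.651, -0.669]
contact_force: [-0.3, 0.3, 0.4]
width: 0.0449
gripper_force: 0.0
```

Run:
```python
from h import *
p,Rm,s=cur();G=np.array([.542,.327,.062]);Rt=tilt(-.6)
T=G+.0187*Rt[:,2];P=T-.09*Rt[:,2]
print(p.round(4),Rm.round(3).tolist(),s["joint_positions"].round(2))
rows(p,Rm,T,Rt)
a=env.get_image("wrist");np.savez("/tmp/im4.npz",a=a);cv2.imwrite("pics/w5.png",a["frame"])
H,S,V=hsv(a)
```

```text
[0.5517 0.3652 0.117 ] [[0.205, 0.968, -0.146], [0.797, -0.252, -0.55], [-0.569, -0.004, -0.823]] [ 0.69  0.45  1.31 -0.35  1.87  0.92]
2 x -0.0006 0.0002 0.0432 -0.0021 0.0025 0.0005
```

View pics/w5.png

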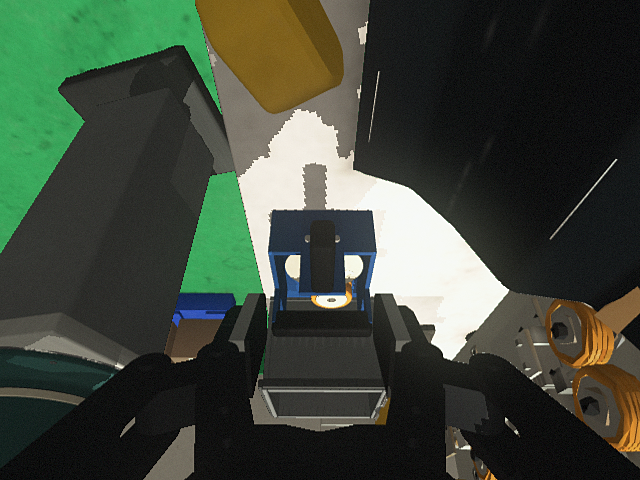

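To row units: 0.03 m is 0.48, 0.02 m is 0.32, -0.002 rad is -0.001.

>>> inch_along(increments=[[[0,0,0.48],[-0.001,0.001,0]],[[0,0,0.48],[-0.001,0.001,0]],[[0,0,0.32],[0,0,0]],[[0,0,0.096],[0,0,0]],[[0,0,0],[0,0,0]],[[0,0,0],[0,0,0]]])

```text
t: 12.18
tcp_pos: [0.5402, 0.3199, 0.05]
eef_rot: [2.134, 1.654, -0.652]
contact_force: [-0.0, 0.1, -0.2]
width: 0.0447
gripper_force: 0.0
```

Run:
```python
from h import *
p,Rm,s=cur();G=np.array([.542,.327,.062]);Rt=tilt(-.6);T=G+.0187*Rt[:,2]
rows(p,Rm,T,Rt)
```

```text
1 x -0.0008 -0.0001 0.0047 0.0038 -0.0044 0.0001
```

Run:
```python
from h import *
p,Rm,s=cur();G=np.array([.542,.327,.062]);Rt=tilt(-.75);T=G+.0187*Rt[:,2]
rows(p,Rm,T,Rt,2)
```

```text
2 x -0.0017 -0.0 0.0023 0.0019 -0.0772 -0.0001
```

The manual's scale: shifts go in shares of 62.5 mm and turns go in shares of 2 rad. Converting my numbers, 0.0023 m is 0.0368, -0.0017 m is -0.0272, -0.0772 rad is -0.0386.

>>> inch_along(increments=[[[-0.0272,0,0.0368],[0.001,-0.0386,0]],[[-0.0272,0,0.0368],[0.001,-0.0386,0]],[[0,0,0],[0,0,0]],[[0,0,0],[0,0,0]]])

```text
t: 12.68
tcp_pos: [0.5387, 0.3144, 0.0477]
eef_rot: [2.031, 1.572, -0.799]
contact_force: [-0.3, 0.2, -0.0]
width: 0.0449
gripper_force: 0.0
```

>>> inch_along(increments=[[[0,0,0],[0,0,0]],[[0,0,0],[0,0,0]],[[0,0,0],[0,0,0]],[[0,0,0],[0,0,0]],[[0,0,0],[0,0,0]]], jaw=0, clamp_n=110)

```text
t: 13.3
tcp_pos: [0.5387, 0.314, 0.048]
eef_rot: [2.031, 1.571, -0.8]
contact_force: [1.2, 0.5, 6.8]
width: 0.0125
gripper_force: 107.4
```

Run:
```python
from h import *
p,Rm,s=cur();print(Rm.round(3).tolist(),s["joint_positions"].round(2), "grasp pt",(p-.0187*Rm[:,2]).round(4))
t=p+[0,0,.13];rows(p,Rm,t,Rm,6)
# tray frame now: origin,axes
Tp=np.array([.521,.245,0]);TR=np.stack([-v_,u_,[0,0,1]],1)
rp=TR.T@(p-Tp);rR=TR.T@Rm   # tool in tray
np.savez("/tmp/grasp.npz",rp=rp,rR=rR)
c=np.array([.487,.114,0]);
def pose(th,y,z,x=0):  # spout edge at bin y (true bin frame), height z, tipped th
    S=c+u_*x+v_*(y+.0045)+[0,0,z]
    Rr=R.from_rotvec(u_*th*1.).as_matrix()@TR
    if Rr[2,0]>0 and th>0: Rr=R.from_rotvec(-u_*th).as_matrix()@TR
    O=S-Rr@np.array([.066,0,.008]);return O+Rr@rp,Rr@rR
A=(t,Rm)
for th,y,z in ((0,.03,.128),(.6,.03,.125),(1.13,.03,.125),(1.25,.03,.125)):
    B=pose(th,y,z);print(th,B[0].round(3),B[1][:,2].round(2));rows(*A,*B);A=B
```

```text
[[0.184, 0.968, -0.171], [0.708, -0.251, -0.66], [-0.682, 0.0, -0.731]] [ 0.68  0.49  1.42 -0.44  1.85  0.95] grasp pt [0.5419 0.3264 0.0617]
6 x -0.0148 0.0 -0.0158 0.0 0.0 0.0
0 [0.53  0.28  0.168] [-0.17 -0.66 -0.73]
1 x -0.0187 -0.0001 0.0311 -0.0 0.0 -0.0
0.6 [0.518 0.235 0.236] [-0.04 -0.15 -0.99]
4 x -0.0188 0.0 -0.0089 0.0001 0.15 -0.0001
1.13 [0.501 0.169 0.266] [ 0.09  0.36 -0.93]
3 x -0.0227 0.0 -0.0109 0.0001 0.1767 -0.0001
1.25 [0.497 0.153 0.268] [ 0.12  0.46 -0.88]
1 x -0.0152 0.0 -0.0079 0.0001 0.12 -0.0
```

To row units: -0.0195 m is -0.312, -0.018 m is -0.288.

>>> inch_along(increments=[[[-0.08,0,-0.088],[0,0,0]],[[-0.16,0,-0.168],[0,0,0]],[[-0.256,0,-0.272],[0,0,0]],[[-0.288,0,-0.312],[0,0,0]],[[-0.288,0,-0.312],[0,0,0]],[[-0.224,0,-0.24],[0,0,0]],[[-0.128,0,-0.136],[0,0,0]],[[0,0,0],[0,0,0]]])

```text
t: 14.3
tcp_pos: [0.5387, 0.3142, 0.1785]
eef_rot: [2.031, 1.571, -0.8]
contact_force: [-0.9, -0.9, -3.3]
width: 0.0124
gripper_force: 107.7
```

Run:
```python
from h import *
p,Rm,s=cur();print(p.round(4),Rm[:,2].round(3),s["width"],s["moment"].round(2))
a=env.get_image("wrist");np.savez("/tmp/im5.npz",a=a);cv2.imwrite("pics/w6.png",a["frame"])
H,S,V=hsv(a);W=cloud(a);m=(H>100)&(H<125)&(S>120)&box(a,240,400,150,330)
q=W[m];e=(q-[.487,.114,0])@np.stack([u_,v_,[0,0,1]],1);
# highest points per y = rim height
for lo in np.arange(.05,.26,.02):
    k=e[(e[:,1]>lo)&(e[:,1]<lo+.02)]
    if len(k)>10: print(round(lo,3),len(k),np.percentile(k[:,2],[50,95]).round(4))
```

```text
[0.5387 0.3142 0.1785] [-0.171 -0.66  -0.731] 0.012369921354213621 [ 0.91 -0.28 -0.04]
0.11 27 [0.1524 0.1568]
0.13 229 [0.1619 0.1697]
0.15 315 [0.1685 0.1699]
0.17 260 [0.1697 0.17  ]
0.19 8638 [0.1517 0.1681]
0.21 35 [0.1784 0.1868]
0.23 117 [0.1865 0.1954]
```

View pics/w6.png

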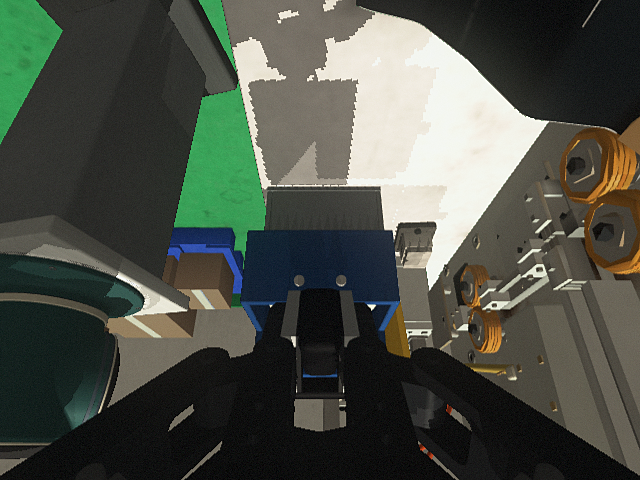

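Add to h.py:
```python
def pose(th,y,z,x=0):
    g=np.load("/tmp/grasp.npz");TR=np.stack([-v_,u_,[0,0,1]],1)
    S=np.array([.487,.114,z])+u_*x+v_*(y+.0045)
    Rr=TR@R.from_rotvec([0,th,0]).as_matrix()
    return S-Rr@np.array([.066,0,.008])+Rr@g["rp"],Rr@g["rR"]
```

Run:
```python
from h import *
p,Rm,s=cur();A=(p,Rm)
for th,y,z,n in ((0,.03,.126,3),(.5,.03,.123,5),(1.1,.03,.123,6),(1.25,.03,.123,2)):
    B=pose(th,y,z);print(th,B[0].round(3),B[1][:,2].round(2));rows(*A,*B,n);A=B
```

```text
0 [0.53  0.28  0.166] [-0.17 -0.66 -0.73]
3 x -0.0059 0.0 0.0107 -0.0002 0.0002 0.0003
0.5 [0.521 0.245 0.224] [-0.06 -0.24 -0.97]
5 x -0.0123 0.0 -0.0062 0.0001 0.1 -0.0
1.1 [0.502 0.173 0.263] [ 0.09  0.33 -0.94]
6 x -0.0126 0.0 -0.0067 0.0001 0.1 -0.0
1.25 [0.497 0.153 0.266] [ 0.12  0.46 -0.88]
2 x -0.0094 0.0 -0.0051 0.0001 0.075 -0.0
```

To row units: -0.0126 m is -0.2016, -0.0123 m is -0.1968, 0.1 rad is 0.05.

>>> inch_along(increments=[[[-0.096,0,0.1712],[0,0,0]],[[-0.096,0,0.1712],[0,0,0]],[[-0.096,0,0.1712],[0,0,0]],[[-0.1968,0,-0.0992],[0,0.05,0]],[[-0.1968,0,-0.0992],[0,0.05,0]],[[-0.1968,0,-0.0992],[0,0.05,0]],[[-0.1968,0,-0.0992],[0,0.05,0]],[[-0.1968,0,-0.0992],[0,0.05,0]],[[-0.2016,0,-0.1072],[0,0.05,0]],[[-0.2016,0,-0.1072],[0,0.05,0]],[[-0.2016,0,-0.1072],[0,0.05,0]],[[0,0,0],[0,0,0]]])

```text
t: 15.85
tcp_pos: [0.5118, 0.2104, 0.2511]
eef_rot: [-2.463, -1.901, -0.063]
contact_force: [0.1, 1.0, -2.8]
width: 0.0123
gripper_force: 108.1
```

Run:
```python
from h import *
p,Rm,s=cur();print(s["moment"].round(2),s["joint_positions"].round(2))
p1,R1=pose(.8,.03,.123);print(p.round(3),p1.round(3),Rm[:,2].round(3),R1[:,2].round(3))
A=(p,Rm)
for th in (1.1,1.25): B=pose(th,.03,.123);rows(*A,*B);A=B
```

```text
[ 0.12 -0.    0.04] [ 0.32 -0.17  1.69  0.04  1.59  0.58]
[0.512 0.21  0.251] [0.512 0.212 0.249] [ 0.014  0.048 -0.999] [ 0.012  0.048 -0.999]
2 x -0.0184 0.0 -0.0085 0.0012 0.1497 -0.0012
1 x -0.0192 0.0 -0.0095 0.0001 0.15 -0.0001
```

To row units: -0.0126 m is -0.2016, -0.0067 m is -0.1072, 0.1 rad is 0.05.

>>> inch_along(increments=[[[-0.2016,0,-0.1072],[0,0.05,0]],[[-0.2016,0,-0.1072],[0,0.05,0]],[[-0.2016,0,-0.1072],[0,0.05,0]],[[0,0,0],[0,0,0]],[[0,0,0],[0,0,0]],[[0,0,0],[0,0,0]],[[0,0,0],[0,0,0]]])

```text
t: 16.73
tcp_pos: [0.5021, 0.174, 0.2643]
eef_rot: [-2.293, -1.776, -0.402]
contact_force: [-0.1, -0.3, -0.8]
width: 0.0125
gripper_force: 108.4
```

Run:
```python
from h import *
p,Rm,s=cur();print(s["moment"].round(2),p.round(3),pose(1.1,.03,.123)[0].round(3),Rm[:,2].round(3))
B=pose(1.25,.03,.123);rows(p,Rm,*B)
a=env.get_image("wrist");b=env.get_image("top");c=env.get_image("scene");np.savez("/tmp/im6.npz",a=a,b=b,c=c)
```

```text
[-0.2   0.08 -0.04] [0.502 0.174 0.264] [0.502 0.173 0.263] [ 0.084  0.33  -0.94 ]
1 x -0.0202 0.0002 -0.0091 -0.0006 0.1512 0.0006
```

To row units: -0.0101 m is -0.1616, -0.0046 m is -0.0736, 0.0755 rad is 0.0378.

>>> inch_along(increments=[[[-0.1616,0,-0.0736],[0,0.0378,0]],[[-0.1616,0,-0.0736],[0,0.0378,0]],[[0,0,0],[0,0,0]],[[0,0,0],[0,0,0]],[[0,0,0],[0,0,0]]])

```text
t: 17.5
tcp_pos: [0.4967, 0.1525, 0.2656]
eef_rot: [-2.2, -1.703, -0.56]
contact_force: [-0.1, 0.6, -1.3]
width: 0.0124
gripper_force: 108.4
```

Run:
```python
from h import *
p,Rm,s=cur();print(s["contact_force"].round(2),s["moment"].round(2),p.round(3))
A=(p,Rm)
for th,y,z,n in ((0.6,.03,.125,5),(0,.068,.125,5),(0,.068,.012,6)):
    B=pose(th,y,z);print(B[0].round(4));rows(*A,*B,n);A=B
```

```text
[-0.08  0.63 -1.34] [-0.32  0.11  0.  ] [0.497 0.153 0.266]
[0.5182 0.2352 0.2355]
5 x 0.0154 0.0 0.0101 -0.0001 -0.13 0.0002
[0.5394 0.3171 0.165 ]
5 x 0.0213 -0.0 0.0067 -0.0001 -0.12 0.0
[0.5394 0.3171 0.052 ]
6 x 0.0128 -0.0 0.0138 0.0 0.0 0.0
```

To row units: 0.0213 m is 0.3408, 0.0154 m is 0.2464, -0.13 rad is -0.065.

>>> inch_along(increments=[[[0.2464,0,0.1616],[0,-0.065,0]],[[0.2464,0,0.1616],[0,-0.065,0]],[[0.2464,0,0.1616],[0,-0.065,0]],[[0.2464,0,0.1616],[0,-0.065,0]],[[0.2464,0,0.1616],[0,-0.065,0]],[[0.3408,0,0.1072],[0,-0.06,0]],[[0.3408,0,0.1072],[0,-0.06,0]],[[0.3408,0,0.1072],[0,-0.06,0]],[[0.3408,0,0.1072],[0,-0.06,0]],[[0.3408,0,0.1072],[0,-0.06,0]],[[0,0,0],[0,0,0]]])

```text
t: 18.88
tcp_pos: [0.5384, 0.3183, 0.1606]
eef_rot: [2.024, 1.573, -0.807]
contact_force: [0.1, -0.9, -1.3]
width: 0.0125
gripper_force: 108.3
```

Run:
```python
from h import *
p,Rm,s=cur();print(s["contact_force"].round(2),s["moment"].round(2),p.round(4),Rm[:,2].round(3))
a=env.get_image("wrist");b=env.get_image("top");np.savez("/tmp/im7.npz",a=a,b=b)
H,S,V=hsv(b);W=cloud(b);k=box(b,276,330,215,272)
o=k&(H<25)&(S>110)&(V>90)&(W[...,2]<.075);cr=k&(S<60)&(V>205)&(W[...,2]<.075)&(W[...,2]>.008)
print("in bin: orange",o.sum(),np.nanmedian(W[o],0).round(3),"cream",cr.sum(),np.nanmedian(W[cr],0).round(3))
big=lambda im,x0,x1,y0,y1:cv2.resize(im["frame"][y0:y1,x0:x1],(400,400))
cv2.imwrite("pics/v.png",np.hstack([big(b,255,345,185,275),cv2.resize(a["frame"][120:440],(400,400))]))
B=pose(0,.068,.012);rows(p,Rm,*B,6)
```

```text
[ 0.12 -0.92 -1.3 ] [ 0.53 -0.15  0.03] [0.5384 0.3183 0.1606] [-0.173 -0.664 -0.728]
in bin: orange 182 [0.472 0.089 0.035] cream 402 [0.478 0.129 0.037]
6 x 0.0123 0.0002 0.0133 -0.0001 0.0008 0.0008
```

View pics/v.png

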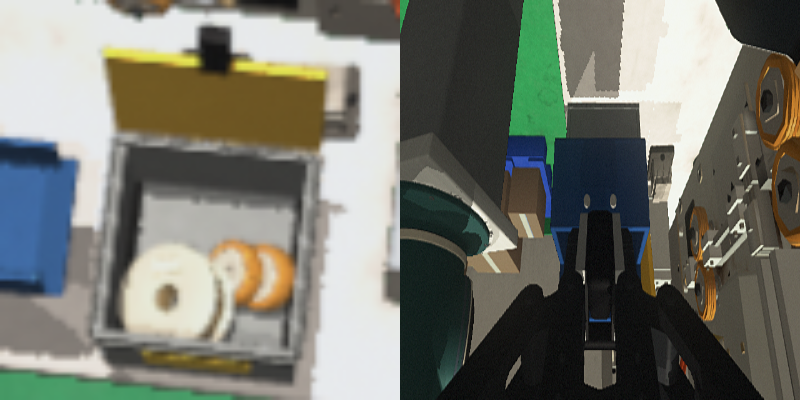

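The last picture shows the reel at (165,290) and both rollers at (235,270) and (268,275) in the left panel. All three are inside the bin, and the lid is still upright. Next I set the tray down.

To row units: 0.0133 m is 0.2128, 0.0123 m is 0.1968, 0.0008 rad is 0.0004.

>>> inch_along(increments=[[[0.1968,0,0.2128],[0,0.0004,0.0004]],[[0.1968,0,0.2128],[0,0.0004,0.0004]],[[0.1968,0,0.2128],[0,0.0004,0.0004]],[[0.1968,0,0.2128],[0,0.0004,0.0004]],[[0.1968,0,0.2128],[0,0.0004,0.0004]],[[0.1968,0,0.2128],[0,0.0004,0.0004]],[[0,0,0],[0,0,0]]])

```text
t: 19.85
tcp_pos: [0.5387, 0.3158, 0.0542]
eef_rot: [2.036, 1.569, -0.797]
contact_force: [-0.3, 0.1, -0.4]
width: 0.0122
gripper_force: 108.4
```

Run:
```python
from h import *
p,Rm,s=cur();B=pose(0,.068,.008);print(p.round(4));rows(p,Rm,*B,2);b=env.get_image("top");np.savez("/tmp/im7.npz",b=b)
W=cloud(b);H,S,V=hsv(b);q=W[(H>100)&(H<125)&(S>120)&box(b,200,275,205,275)];e=(q-[.487,.114,0])@np.stack([u_,v_,[0,0,1]],1)
print(np.nanpercentile(e,[2,50,98],axis=0).round(3))
```

```text
[0.5387 0.3158 0.0542]
2 x 0.0026 0.0002 0.0018 -0.0008 -0.0017 -0.0015
[[-0.041  0.073  0.004]
 [ 0.     0.128  0.012]
 [ 0.033  0.191  0.075]]
```

To row units: 0.0018 m is 0.0288, 0.0017 m is 0.0272.

>>> inch_along(increments=[[[0.0272,0,0.0288],[0,0,0]],[[0.0224,0,0.024],[0,0,0]],[[0.0112,0,0.0112],[0,0,0]],[[0,0,0],[0,0,0]]])

```text
t: 20.4
tcp_pos: [0.5392, 0.3163, 0.0505]
eef_rot: [2.037, 1.569, -0.794]
contact_force: [0.8, -0.6, -1.0]
width: 0.0126
gripper_force: 108.4
```

>>> inch_along(increments=[[[0.0112,0,0.0112],[0,0,0]],[[0,0,0],[0,0,0]]])

```text
t: 20.65
tcp_pos: [0.5392, 0.3163, 0.0494]
eef_rot: [2.037, 1.569, -0.794]
contact_force: [0.1, 0.1, -1.2]
width: 0.0124
gripper_force: 108.4
```

To row units: 0.0007 m is 0.0112, 0.0003 m is 0.0048.

>>> inch_along(increments=[[[0.0112,0,0.0112],[0,0,0]],[[0.0048,0,0.0048],[0,0,0]],[[0,0,0],[0,0,0]]])

```text
t: 21.02
tcp_pos: [0.5393, 0.3164, 0.0483]
eef_rot: [2.037, 1.569, -0.794]
contact_force: [0.9, 0.5, 1.5]
width: 0.0124
gripper_force: 108.8
```

To row units: -0.04 m is -0.64, -0.03 m is -0.48.

>>> inch_along(increments=[[[0,0,0],[0,0,0]],[[0,0,0],[0,0,0]],[[0,0,-0.16],[0,0,0]],[[0,0,-0.48],[0,0,0]],[[0,0,-0.64],[0,0,0]],[[-0.48,0,-0.64],[0,0,0]],[[-0.48,0,-0.64],[0,0,0]],[[0,0,0],[0,0,0]]], jaw=0.045)

```text
t: 22.02
tcp_pos: [0.5559, 0.38, 0.2114]
eef_rot: [2.041, 1.569, -0.785]
contact_force: [-0.3, 0.3, -0.7]
width: 0.0449
gripper_force: 0.0
```

Run:
```python
from h import *
p,Rm,s=cur();print(p.round(3))
c=np.array([.487,.114,0])+.0045*v_
Rl=down(np.radians(75.5));t=c+.03*u_+.03*v_+[0,0,.37];print(t)
rows(p,Rm,t,Rl)
b=env.get_image("top");np.savez("/tmp/im8.npz",b=b);W=cloud(b);H,S,V=hsv(b)
e=(W-c)@np.stack([u_,v_,[0,0,1]],1)
print("tray",axis(b,(H>100)&(H<125)&(S>120)&box(b,200,275,205,275),.03,.055))
k=(e[...,0]>.075)&(e[...,0]<.2)&(np.abs(e[...,1])<.1)
for lo in np.arange(.075,.2,.025):
    q=e[k&(e[...,0]>lo)&(e[...,0]<lo+.025)];print(lo.round(3),np.nanpercentile(q[:,2],[50,99]).round(3) if len(q) else 0)
tab=box(b,290,318,180,202)&(V<70)&(W[...,2]>.2);print("tab",tab.sum(),e[tab].min(0).round(3),e[tab].max(0).round(3),np.median(e[tab],0).round(3))
ye=box(b,275,332,185,222)&(H>18)&(H<35)&(S>120)
pl=e[ye];pl=pl[(pl[:,2]>.11)&(pl[:,2]<.205)&(pl[:,0]<.1)];f=np.polyfit(pl[:,2],pl[:,0],1);print("lid plate x(z)",f,len(pl),"phi",np.pi/2+np.arctan(f[0]), "x at hinge z",np.polyval(f,.0955))
pr=e[(e[...,1]<-.055)&(e[...,1]>-.2)&(np.abs(e[...,0])<.09)];print("press z by x",[(lo.round(2),np.nanmax(pr[(pr[:,0]>lo)&(pr[:,0]<lo+.03)][:,2]).round(2)) for lo in np.arange(-.09,.09,.03) if ((pr[:,0]>lo)&(pr[:,0]<lo+.03)).any()])
```

```text
[0.556 0.38  0.211]
[0.52468254 0.13988969 0.37      ]
10 x -0.0269 -0.0178 -0.0042 -0.0575 0.0583 -0.1499
tray (212, [[518.4, 247.0], [112.5, 76.8], 75.7], np.float64(0.0385))
0.075 [0.001 0.266]
0.1 [0.004 0.253]
0.125 [0.13  0.264]
0.15 [0.26  0.314]
0.175 [0.322 0.336]
tab 68 [ 0.064 -0.013  0.21 ] [0.076 0.001 0.258] [ 0.068 -0.006  0.242]
lid plate x(z) [0.06866421 0.05269646] 649 phi 1.6393529311972357 x at hinge z 0.05925388835499611
press z by x [(np.float64(-0.09), np.float64(0.01)), (np.float64(-0.06), np.float64(0.1)), (np.float64(-0.03), np.float64(0.11)), (np.float64(0.0), np.float64(0.3)), (np.float64(0.03), np.float64(0.38)), (np.float64(0.06), np.float64(0.38))]
```

Add to h.py:
```python
C=np.array([.487,.114,0])+.0045*v_
def lidpose(phi,al,y=-.005,r=.143):
    G=C+u_*(.058-r*np.cos(phi)-.003*np.sin(phi)*0)+v_*y+[0,0,.0955+r*np.sin(phi)]
    Rl=down(np.radians(75.5))@R.from_rotvec([0,al,0]).as_matrix()
    return G+.0187*Rl[:,2],Rl
```

Run:
```python
from h import *
p,Rm,s=cur()
T,Rl=lidpose(1.64,-.35);P=T-.1*Rl[:,2];M=P+[0,0,.04]+.04*v_-.06*u_
print(P,T);rows(p,Rm,M,Rl);rows(M,Rl,P,Rl)
```

```text
[0.52561101 0.10349806 0.31452871] [0.55880858 0.09491259 0.22059144]
9 x -0.0258 -0.0221 -0.0016 -0.091 0.0346 -0.1506
2 x -0.0213 -0.02 0.0291 0.0 0.0 0.0
```

To row units: -0.0258 m is -0.4128, -0.0221 m is -0.3536, -0.1506 rad is -0.0753.

>>> inch_along(increments=[[[-0.4128,-0.3536,-0.0256],[-0.0455,0.0173,-0.0753]],[[-0.4128,-0.3536,-0.0256],[-0.0455,0.0173,-0.0753]],[[-0.4128,-0.3536,-0.0256],[-0.0455,0.0173,-0.0753]],[[-0.4128,-0.3536,-0.0256],[-0.0455,0.0173,-0.0753]],[[-0.4128,-0.3536,-0.0256],[-0.0455,0.0173,-0.0753]],[[-0.4128,-0.3536,-0.0256],[-0.0455,0.0173,-0.0753]],[[-0.4128,-0.3536,-0.0256],[-0.0455,0.0173,-0.0753]],[[-0.4128,-0.3536,-0.0256],[-0.0455,0.0173,-0.0753]],[[-0.4128,-0.3536,-0.0256],[-0.0455,0.0173,-0.0753]],[[-0.3408,-0.32,0.32],[0,0,0]],[[0,0,0],[0,0,0]]], jaw=0.045)

```text
t: 23.45
tcp_pos: [0.4985, 0.1297, 0.3393]
eef_rot: [0.365, 2.775, -0.072]
contact_force: [-0.2, 0.3, -0.0]
width: 0.0451
gripper_force: 0.0
```

Run:
```python
from h import *
p,Rm,s=cur();print(p.round(4),Rm.round(3).tolist(),s["joint_positions"].round(2))
a=env.get_image("wrist");np.savez("/tmp/im9.npz",a=a);W=cloud(a);H,S,V=hsv(a)
e=(W-C)@np.stack([u_,v_,[0,0,1]],1)
m=(V<75)&(S<120)&(e[...,2]>.216)&(e[...,2]<.27)&(np.abs(e[...,1])<.04)&(e[...,0]>.04)&(e[...,0]<.1)
print("tab",m.sum(),np.percentile(e[m],[2,50,98],axis=0).round(4).tolist() if m.any() else 0)
ye=(H>18)&(H<35)&(S>120)&(e[...,2]>.1)&(e[...,2]<.25)&(np.abs(e[...,1])<.08)&(e[...,0]<.1)&(e[...,0]>.03)
q=e[ye];print("plate",len(q),np.percentile(q,[2,50,98],axis=0).round(4).tolist(),np.polyfit(q[:,2],q[:,0],1))
T,Rl=lidpose(1.64,-.35);rows(p,Rm,T,Rl)
```

```text
[0.4985 0.1297 0.3393] [[-0.909, 0.26, 0.326], [0.243, 0.966, -0.093], [-0.339, -0.006, -0.941]] [ 0.31 -0.43  1.78 -0.19  1.5  -1.01]
tab 716 [[0.0667, -0.0113, 0.217], [0.0687, -0.0039, 0.2428], [0.0767, 0.0039, 0.2533]]
plate 9588 [[0.061, -0.0577, 0.1037], [0.0656, -0.0031, 0.1704], [0.0719, 0.0502, 0.2132]] [0.07378133 0.05322573]
3 x -0.0076 -0.0059 0.0448 -0.0029 -0.0014 -0.0024
```

```bash
sed -i 's/-.003\*np.sin(phi)\*0)/+.003*np.sin(phi))/; s/y=-.005/y=-.004/; s/+r\*np.sin(phi)\]/+r*np.sin(phi)+.003*np.cos(phi)]/' h.py
```

Run:
```python
from h import *
p,Rm,s=cur()
T,Rl=lidpose(1.644,-.35);P=T-.05*Rl[:,2];print(T.round(4));rows(p,Rm,P,Rl,3);rows(P,Rl,T,Rl,3)
```

```text
[0.5625 0.095  0.2203]
3 x -0.0088 -0.006 0.0289 -0.0027 -0.0013 -0.0021
3 x -0.0 -0.0 0.0167 0.0 0.0 0.0
```

To row units: 0.0289 m is 0.4624, 0.016 m is 0.256, -0.0027 rad is -0.0014.

>>> inch_along(increments=[[[-0.1408,-0.096,0.4624],[-0.0014,-0.0007,-0.001]],[[-0.1408,-0.096,0.4624],[-0.0014,-0.0007,-0.001]],[[-0.1408,-0.096,0.4624],[-0.0014,-0.0007,-0.001]],[[0,0,0.256],[0,0,0]],[[0,0,0.256],[0,0,0]],[[0,0,0.24],[0,0,0]],[[0,0,0],[0,0,0]],[[0,0,0],[0,0,0]]])

```text
t: 24.5
tcp_pos: [0.5619, 0.0963, 0.2253]
eef_rot: [0.35, 2.769, -0.06]
contact_force: [0.7, -0.7, -0.3]
width: 0.0453
gripper_force: 0.0
```

Run:
```python
from h import *
p,Rm,s=cur();T,Rl=lidpose(1.644,-.35);print(s["joint_positions"].round(2),(Rm.T@(T-p)).round(4))
A=(p,Rm)
for phi in (1.64,1.35,1.05,.75,.5):
    B=lidpose(phi,-.35-(1.644-phi)*.45);print(phi,B[0].round(3));rows(*A,*B,3);A=B
```

```text
[ 0.2  -0.31  1.88 -0.16  1.26 -1.09] [ 0.0009 -0.0011  0.005 ]
1.64 [0.562 0.095 0.22 ]
3 x 0.0005 -0.0004 0.0016 0.0006 0.0002 0.0004
1.35 [0.524 0.105 0.219]
3 x 0.0122 0.0 -0.0046 -0.0 -0.0435 -0.0
1.05 [0.487 0.114 0.206]
3 x 0.0132 0.0 -0.0025 -0.0 -0.045 0.0
0.75 [0.456 0.122 0.182]
3 x 0.0134 -0.0 -0.0002 0.0 -0.045 -0.0
0.5 [0.437 0.127 0.155]
3 x 0.0111 -0.0 0.0016 0.0 -0.0375 -0.0
```

To row units: 0.003 m is 0.048, -0.0011 m is -0.0176.

>>> inch_along(increments=[[[0.0144,-0.0176,0.048],[0,0,0]],[[0,0,0],[0,0,0]],[[0,0,0],[0,0,0]],[[0,0,0],[0,0,0]]], jaw=0, clamp_n=25)

```text
t: 25.0
tcp_pos: [0.5618, 0.0952, 0.2216]
eef_rot: [0.35, 2.77, -0.06]
contact_force: [0.2, 4.5, 0.4]
width: 0.0154
gripper_force: 26.6
```

>>> inch_along(increments=[[[0.1952,0,-0.0736],[0,-0.0218,0]],[[0.1952,0,-0.0736],[0,-0.0218,0]],[[0.1952,0,-0.0736],[0,-0.0218,0]],[[0.2112,0,-0.04],[0,-0.0225,0]],[[0.2112,0,-0.04],[0,-0.0225,0]],[[0.2112,0,-0.04],[0,-0.0225,0]]])

```text
t: 25.75
tcp_pos: [0.487, 0.1145, 0.2064]
eef_rot: [0.316, 2.505, -0.099]
contact_force: [10.5, 7.4, -9.1]
width: 0.0154
gripper_force: 25.3
```

To row units: 0.0134 m is 0.2144, 0.0111 m is 0.1776, -0.045 rad is -0.0225.

>>> inch_along(increments=[[[0.2144,0,-0.0032],[0,-0.0225,0]],[[0.2144,0,-0.0032],[0,-0.0225,0]],[[0.2144,0,-0.0032],[0,-0.0225,0]],[[0.1776,0,0.0256],[0,-0.0188,0]],[[0.1776,0,0.0256],[0,-0.0188,0]],[[0.1776,0,0.0256],[0,-0.0188,0]],[[0,0,0],[0,0,0]]])

```text
t: 26.62
tcp_pos: [0.4364, 0.1278, 0.155]
eef_rot: [0.284, 2.261, -0.129]
contact_force: [6.1, 5.4, -3.7]
width: 0.0156
gripper_force: 26.1
```

Run:
```python
from h import *
p,Rm,s=cur();print(Rm[:,2].round(2),s["joint_positions"].round(2))
b=env.get_image("top");W=cloud(b);H,S,V=hsv(b);e=(W-C)@np.stack([u_,v_,[0,0,1]],1)
q=e[(H>18)&(H<35)&(S>120)&(np.abs(e[...,1])<.07)&(e[...,0]>-.09)&(e[...,0]<.08)&(e[...,2]>.09)]
f=np.polyfit(q[:,0],q[:,2],1);print(len(q),"phi",np.arctan(-f[0]))
```

```text
[ 0.74 -0.19 -0.65] [ 0.6  -0.8   2.42 -0.74  1.   -0.48]
1725 phi 0.520292928396788
```

Run:
```python
from h import *
p,Rm,s=cur();Q=p+[0,0,.06];print(p.round(3));rows(p,Rm,Q,Rm,3)
T=C-.05*u_-.004*v_+[0,0,.235];Rl=down(np.radians(75.5));print(T);rows(Q,Rm,T,Rl)
```

```text
[0.437 0.128 0.155]
3 x -0.0152 0.0 -0.013 0.0 0.0 0.0
[0.43871781 0.12700307 0.235     ]
5 x -0.0024 -0.0 -0.0033 0.0006 0.1731 0.0005
```

To row units: -0.0152 m is -0.2432, -0.013 m is -0.208, 0.1731 rad is 0.0866.

>>> inch_along(increments=[[[0,0,0],[0,0,0]],[[0,0,0],[0,0,0]],[[-0.2432,0,-0.208],[0,0,0]],[[-0.2432,0,-0.208],[0,0,0]],[[-0.2432,0,-0.208],[0,0,0]],[[-0.0384,0,-0.0528],[0,0.0866,0]],[[-0.0384,0,-0.0528],[0,0.0866,0]],[[-0.0384,0,-0.0528],[0,0.0866,0]],[[-0.0384,0,-0.0528],[0,0.0866,0]],[[-0.0384,0,-0.0528],[0,0.0866,0]]], jaw=0.04)

```text
t: 27.92
tcp_pos: [0.4393, 0.1266, 0.2374]
eef_rot: [-0.392, -3.113, -0.006]
contact_force: [-1.9, 0.1, 0.4]
width: 0.04
gripper_force: 0.0
```

>>> inch_along(increments=[[[0,0,0],[0,0,0]],[[0,0,0],[0,0,0]],[[0,0,0],[0,0,0]]], jaw=0, clamp_n=40)

```text
t: 28.3
tcp_pos: [0.4382, 0.1269, 0.2356]
eef_rot: [0.392, 3.115, 0.002]
contact_force: [-0.1, -0.7, -0.0]
width: -0.0003
gripper_force: 0.0
```

Run:
```python
from h import *
p,Rm,s=cur();print(p.round(4),Rm.round(2).tolist(),s["joint_positions"].round(2))
b=env.get_image("top");W=cloud(b);H,S,V=hsv(b);e=(W-C)@np.stack([u_,v_,[0,0,1]],1)
q=e[(H>18)&(H<35)&(S>120)&(np.abs(e[...,1])<.07)&(e[...,0]>-.09)&(e[...,0]<.08)&(e[...,2]>.09)]
f=np.polyfit(q[:,0],q[:,2],1);print(len(q),"phi",np.arctan(-f[0]))
T=C-.05*u_-.004*v_+[0,0,.105];Rl=down(np.radians(75.5));rows(p,Rm,T,Rl)
```

```text
[0.4382 0.1269 0.2356] [[-0.97, 0.25, 0.0], [0.25, 0.97, 0.0], [-0.0, 0.0, -1.0]] [ 0.23 -0.38  1.88  0.    1.64 -1.1 ]
72 phi 1.166820105588346
3 x -0.0001 0.0 0.0435 0.0005 0.0005 0.0009
```

To row units: 0.04 m is 0.64, 0.03 m is 0.48.

>>> inch_along(increments=[[[0,0,0.64],[0,0,0]],[[0,0,0.48],[0,0,0]],[[0,0,0.32],[0,0,0]],[[0,0,0.32],[0,0,0]],[[0,0,0.192],[0,0,0]],[[0,0,0.096],[0,0,0]],[[0,0,0],[0,0,0]]])

```text
t: 29.22
tcp_pos: [0.4388, 0.1267, 0.1071]
eef_rot: [-0.394, -3.116, -0.002]
contact_force: [0.6, -0.8, 0.5]
width: 0.0004
gripper_force: 0.0
```

>>> inch_along(increments=[[[0,0,0.032],[0,0,0]],[[0,0,0.032],[0,0,0]],[[0,0,0.016],[0,0,0]],[[0,0,0],[0,0,0]]])

```text
t: 29.72
tcp_pos: [0.439, 0.1268, 0.1032]
eef_rot: [0.394, 3.116, 0.002]
contact_force: [-4.1, -0.1, 10.7]
width: -0.0002
gripper_force: 5.5
```

To row units: 0.001 m is 0.016.

>>> inch_along(increments=[[[0,0,0.016],[0,0,0]],[[0,0,0.016],[0,0,0]],[[0,0,0],[0,0,0]]])

```text
t: 30.1
tcp_pos: [0.4392, 0.127, 0.1027]
eef_rot: [0.393, 3.116, 0.003]
contact_force: [-12.4, -2.2, 27.6]
width: -0.0002
gripper_force: 14.1
```

To row units: -0.06 m is -0.96, -0.055 m is -0.88.

>>> inch_along(increments=[[[0,0,-0.048],[0,0,0]],[[0,0,-0.32],[0,0,0]],[[0,0,-0.8],[0,0,0]],[[0,0,-0.96],[0,0,0]],[[0.32,-0.8,-0.8],[0,0,0]],[[0.32,-0.88,0],[0,0,0]],[[0,-0.88,0],[0,0,0]],[[0,-0.88,0],[0,0,0]],[[0,0,0],[0,0,0]],[[0,0,0],[0,0,0]]])

```text
t: 31.35
tcp_pos: [0.3513, -0.0652, 0.2762]
eef_rot: [0.395, 3.116, 0.002]
contact_force: [0.6, 0.4, -0.4]
width: -0.0001
gripper_force: 0.0
```

Run:
```python
from h import *
p,Rm,s=cur();print(p.round(3))
b=env.get_image("top");a=env.get_image("wrist");b0=np.load("/tmp/im0.npz",allow_pickle=True)["b"].item()
for n,im in(("top",b),("wrist",a)):
    W=cloud(im);H,S,V=hsv(im);e=(W-C)@np.stack([u_,v_,[0,0,1]],1)
    q=e[(H>18)&(H<35)&(S>120)&(np.abs(e[...,1])<.055)&(e[...,0]>-.065)&(e[...,0]<.06)&(e[...,2]>.08)]
    if len(q)>50: f=np.polyfit(q[:,0],q[:,2],1);print(n,len(q),"phi",-f[0],np.percentile(q,[1,50,99],axis=0).round(3).tolist())
H,S,V=hsv(b);print("tray",axis(b,(H>100)&(H<125)&(S>120)&box(b,200,275,205,275),.03,.055))
d=np.abs(b["frame"].astype(int)-b0["frame"]).sum(2)>90
n,l,st,ce=cv2.connectedComponentsWithStats((d&box(b,20,500,40,300)).astype(np.uint8))
print([(st[i].tolist()) for i in range(1,n) if st[i,4]>25])
```

```text
[ 0.351 -0.065  0.276]
top 2030 phi -0.0006261307406069614 [[-0.058, -0.054, 0.096], [0.0, -0.002, 0.103], [0.058, 0.049, 0.109]]
wrist 12263 phi -0.0026481824234193423 [[-0.057, -0.054, 0.1], [-0.003, -0.003, 0.103], [0.058, 0.051, 0.105]]
tray (203, [[518.4, 247.2], [112.9, 76.3], 75.6], np.float64(0.0388))
[[192, 190, 137, 79, 5909], [369, 207, 109, 93, 6463], [293, 269, 9, 13, 81], [377, 284, 12, 12, 81], [369, 289, 7, 11, 67]]
```

```bash
python3 -c "
from workcell import env
print(env.hand_in())"
```

```text
the job is handed in; nothing more can be done
None
```

The job is handed in at about 31 s: the reel and both rollers are in the bin, the empty tray stands flat on the bench left of it, the lid measures shut at about 0 rad, and no bystander in the camera's view had moved (the arm hid part of the press area in that last check).

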